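# Set the bench magnifier on the miniature

## Task

Set up the bench magnifier for painting the miniature that lies on the cork block: swing its arm round and tilt its lens until someone looking straight through the lens, square to the glass, has the middle of that miniature in the centre of the lens. The black handle on the lens rim moves both joints and they stay where they are put. Leave the two miniatures where they lie, and let go of the magnifier.

Things in the scene. Friction and masses are not known exactly. Their poses are not given: they have to be found in the camera images.
- magnifier: bench magnifier: round grey weighted base 120 mm across, fixed to the table, with a thin upright steel post; in all 220 mm high. Origin on the table at the post's axis; z up. Its arm, 11 mm thick, runs level at 200 mm height from the post to a fork that holds the round lens.
- swivel_point (a point): point on the post's axis at the height of the arm (200 mm above the table): the arm swivels about the vertical through it
- swivel (a joint): swivel of the arm on the post, rad: at 0 the arm points along the x axis of magnifier, positive turns it anticlockwise seen from above; range -1.3 to 1.3. A stiff friction joint (0.18 N m), it stays where it is left.
- lens_tilt (a joint): tilt of the lens about the level line through its centre square to the arm, rad: at 0 the glass lies level; positive raises the handle side, so the lower face looks outward, away from the post. At value t the line of sight below the lens runs sin(t) outward along the arm for cos(t) downward. Range -0.6 to 1.3; friction joint (0.09 N m), it stays where it is left.
- lens_centre (a point): centre of the lens, on the tilt axis, 110 mm from the post's axis and 200 mm above the table. z is square to the glass (up), x in the plane of the glass to the handle, y along the tilt axis. White rim 94 mm across, 18 mm thick; glass 80 mm across; the fork's knobs reach 69 mm either side on the tilt axis.
- lens_handle (a point): middle of the black handle on the lens rim, on the side away from the post, 77 mm from the lens centre: a straight bar along the lens's x (56 to 98 mm from the lens centre), 14 mm wide along y, 12 mm thick. Same axes as lens_centre.
- cork_block: brown cork block 125 x 70 x 12 mm, fixed to the table; origin in the middle of its underside
- work_middle (a point): middle of the miniature that lies on the cork block, the one to be looked at: blank white and light blue resin figure, 112 x 48 x 35 mm, loose; this point is 17 mm above the block's top
- spare_middle (a point): middle of another, very similar miniature (113 x 50 x 24 mm, loose) that lies on the dark wooden block; not the one to be looked at; this point is 12 mm above the block's top
- wood_block: dark wooden block of the same size, fixed to the table; origin in the middle of its underside
There are look-alikes about, which are no part of the job. Leave any red or yellow look-alike of the part that bears work_middle alone.

How it is judged:
At the end, for the whole second after the job is handed in: The line through the lens centre square to the glass passes the middle of the miniature on the cork block within 20 mm (measured in the lens's plane, along and across the handle), the magnifier is at rest, and both miniatures are within 10 mm of where they began (x of work_middle in the frame of lens_centre between -0.02 and 0.02 m and y of work_middle in the frame of lens_centre between -0.02 and 0.02 m and velocity of joint swivel between -0.03 and 0.03 rad/s and velocity of joint lens_tilt between -0.03 and 0.03 rad/s and distance of each of work_middle, spare_middle from where it was at the start of the episode below 0.01 m); the robot touches nothing.
It fails at once if the miniature on the cork block was moved by more than 10 mm (distance of work_middle from where it was at the start of the episode above 0.01 m).
It fails at once if the other miniature was moved by more than 10 mm (distance of spare_middle from where it was at the start of the episode above 0.01 m).
It also fails if it takes over 48 s, if anything falls off the work surface, if the arm or the gripper's body presses on something with over 40 N, if the wrist force passes 120 N, or if a joint passes its speed limit or range.

## Robot

A 6-joint arm with a two-finger parallel gripper is mounted at the origin on a cart in front of the work surface, level with it; the furniture and walls round the work are solid. World frame = base frame: x ahead of the robot, y to its left, z up, the work surface at z = 0. Lengths are in m, angles in rad, forces in N, time in s.
With the tool pointing down it reaches from about 0.35 to 0.85 m from the base axis. Payload 8.1 kg.
Tool frame: the origin (TCP) lies on the centre line of the jaws, within the pads' length; the fingertips stand 17 mm ahead of it and the grasp point (between the pads) lies 2 mm behind it; z points along the fingers, y is the line along which they close (so a half turn about z gives the same grasp; the last joint's range is limited). The gripper opens to 93 mm and grips with 3 to 60 N. Pads are 15 mm wide; open, the fingers measure 128 mm over their backs; the gripper's body (75 mm by 188 mm) begins 65 mm behind the grasp point.
Start: joints at [-1.241, 0.13, 1.488, -0, 1.523, -0.085], TCP at [0.242, -0.549, 0.236] pointing down, gripper open.
Joint ranges: [-2.96, 2.96], [-0.89, 2.26], [0.02, 2.5], [-1.34, 4.48], [0, 2.73], [-2.66, 2.66]. Speed limits (rad/s): [2.39, 2.39, 2.79, 3.14, 3.14, 3.14].

## Interface

Orientations are given as a rotation vector (axis times angle).
In Python, from plant import telemetry, viewer, order gives the robot as it stands.
- The arm moves only by the tool send_rows, never from a script. Its argument "plan" is a list that holds one entry, the list of rows, each a list of 5 numbers: the closure, from -1 (fully open) to 1 (shut), then the shift along the world's x, y, z normalised to -1 to 1, where 1 is 0.2 m, then the turn about the world's z normalised to -1 to 1, where 1 is 60 degrees. A call has 1 to 20 rows; each row is the pose to reach, as a shift and turn from the pose commanded when the call began; what a row does not reach only later rows make up. A row lasts 1/12 s, in which the tool goes at most 41.7 mm and 7.16 degrees, less where a joint would pass 70% of its speed; a pose out of reach is approached as far as the arm can. A call with a number of a shift or a turn outside -1 to 1 is refused whole. A call with a gripper value outside its range is refused whole. The fingers move at their own pace and stop on an object; "force" is the grip in N (left out, the last holds). Time passes only in rows, so rows that repeat a pose let the fingers close. It gives the time, the measured TCP pose, the force, the opening and the grip force at its end, in the units of the state.
- telemetry.read_state(): the state, without advancing time (a new reading comes with each control period).
- viewer.read_camera(name): name is "scene" or "top" or "wrist"; returns (picture, depth): 400x640x3 uint8, blue, green, red; 400x640 float32, m along the optical axis (not along the pixel's ray), 0 where there is no reading.
- viewer.calibration(name): a dict with "camera_matrix" (3x3 intrinsics, pixels), "dist_coeffs" ([k1, k2, p1, p2, k3] as OpenCV has them; the pictures are not rectified), "extrinsics" (4x4, takes a point from camera to world coordinates); the wrist camera has in their place "hand_eye" (4x4, takes a point from camera to tool coordinates, whose origin is the TCP and whose axes are the flange's). Camera axes: x right, y up, looking along -z (the intrinsics and any distortion apply to the point x, -y, -z); pixel columns grow to the right and rows downward; lengths in m; the calibration is good to about 2 mm. A picture is of the moment at which its call begins: read the wrist's pose just before it. calibration takes no time and is no camera call.
- order.close_job(): hands the job in; it is judged then, once.
The state is a dict: "t": time; "q": joint angles; "dq": joint speeds; "joint_torque": joint torques, N m; "tool_pos": TCP position; "orientation": TCP orientation; "force": force on the tool from outside, world axes, zero at the start; "wrist_torque": the same for the moment, N m; "opening": finger opening in m; "gripper_force": force on a finger pad.
Only numpy, scipy, OpenCV 4.12 (cv2) and the standard library are available. Lean on these libraries where they do the work, as an engineer would, in place of code of your own. Each camera call takes 0.05 s, during which the arm holds its last target. There are 200 camera calls.

## Working session

There is one attempt and no reset: what is moved stays moved. The work goes in short steps, Python scripts to look and compute and a tool call to move; the robot and the scene stay as the last step left them, time stands still between calls to the robot, and variables do not carry over. Pictures are saved under pics/ and viewed, at most 10 in all, crops included, and the job is handed in when it is done.

Besides the shell and the picture viewer there is one more tool, called after "Emit:" as name(argument=value, ...) on one line, values as JSON. send_rows: Moves the arm, as the interface text tells. Scaled input: -1 to 1 covers 0.2 m each way for a shift and 60 degrees each way for a turn. Its arguments: {"type":"object","properties":{"plan":{"type":"array"},"force":{"type":"number"}},"required":["plan"]}

```bash
mkdir -p pics; ls; cat > h.py <<'E'
import numpy as np, cv2
from plant import telemetry, viewer, order
from scipy.spatial.transform import Rotation as R
def grab(n):
    s=telemetry.read_state(); im,d=viewer.read_camera(n); c=viewer.calibration(n)
    K=np.array(c['camera_matrix']);D=np.array(c['dist_coeffs'])
    if 'extrinsics' in c: T=np.array(c['extrinsics'])
    else:
        W=np.eye(4);W[:3,:3]=R.from_rotvec(s['orientation']).as_matrix();W[:3,3]=s['tool_pos'];T=W@np.array(c['hand_eye'])
    np.savez(f'{n}.npz',im=im,d=d,K=K,D=D,T=T)
    return im,d,K,D,T
def load(n):
    z=np.load(f'{n}.npz');return [z[k] for k in ('im','d','K','D','T')]
def rays(px,K,D,T):
    p=cv2.undistortPoints(np.array(px,float).reshape(-1,1,2),K,D).reshape(-1,2)
    v=np.c_[p[:,0],-p[:,1],-np.ones(len(p))]
    return T[:3,3],v@T[:3,:3].T
def onplane(px,z,K,D,T):
    o,v=rays(px,K,D,T);return o+v*((z-o[2])/v[:,2])[:,None]
def bydepth(px,d,K,D,T):
    o,v=rays(px,K,D,T);px=np.array(px).reshape(-1,2).astype(int)
    return o+v*d[px[:,1],px[:,0]][:,None]
def cloud(d,K,D,T):
    h,w=d.shape;u,v=np.meshgrid(np.arange(w),np.arange(h))
    P=bydepth(np.c_[u.ravel(),v.ravel()],d,K,D,T).reshape(h,w,3);P[d==0]=np.nan
    return P
def project(X,K,D,T):
    c=(np.array(X).reshape(-1,3)-T[:3,3])@T[:3,:3];c=c*[1,-1,-1]
    return cv2.projectPoints(c,np.zeros(3),np.zeros(3),K,D)[0].reshape(-1,2)
E
python3 - <<'E'
from h import *
for n in ('scene','top'):
    a=grab(n);cv2.imwrite(f'pics/{n}0.png',a[0]);print(n,a[4].round(3).tolist(),a[2][0,0],(a[1]>0).mean())
s=telemetry.read_state();print(s)
E
```

```text
pics
scene [[-0.797, 0.327, -0.508, -0.104], [-0.604, -0.426, 0.674, 1.281], [0.004, 0.844, 0.537, 0.871], [0.0, 0.0, 0.0, 1.0]] 463.30878965871756 0.98480078125
top [[0.014, 0.998, -0.062, 0.516], [-1.0, 0.014, 0.006, 0.364], [0.007, 0.062, 0.998, 1.393], [0.0, 0.0, 0.0, 1.0]] 469.70409666414037 0.99612890625
{'t': 0.1, 'q': array([-1.24140156e+00,  1.31099289e-01,  1.48916348e+00,  2.44059163e-07,
        1.52295940e+00, -8.53966687e-02]), 'dq': array([ 0.00064307, -0.00028129, -0.00268995, -0.00020365, -0.00039183,
        0.00247222]), 'joint_torque': array([ 8.47935207e-04, -5.61340213e+01, -4.93094766e+01,  7.67559791e-02,
        2.91117484e-02, -7.31614500e-05]), 'tool_pos': array([ 0.24166931, -0.54866433,  0.23468794]), 'orientation': array([-3.07268706e+00, -6.46558949e-01,  3.10959465e-04]), 'force': array([-0.6549023 ,  1.07178291,  0.84865212]), 'wrist_torque': array([-0.02079067, -0.02807118, -0.03147241]), 'gripper_force': 0.0, 'opening': 0.09295169267312646}
```

View pics/scene0.png

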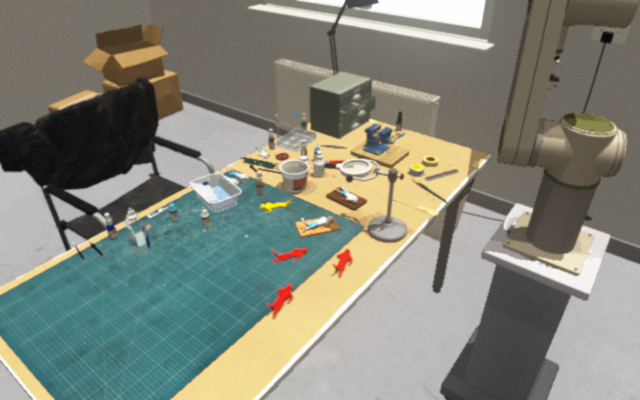

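View pics/top0.png

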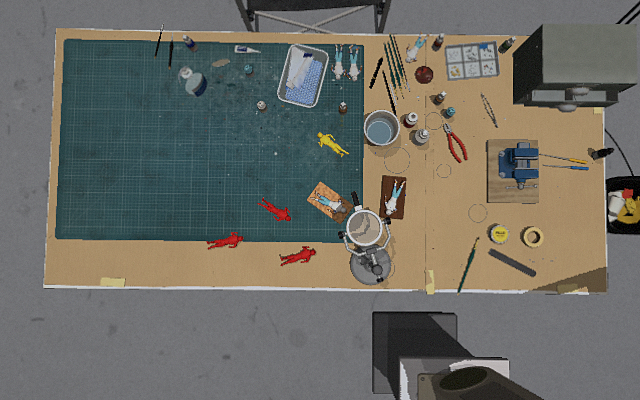

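The scene shows the magnifier with its base at top-view pixel (370,265), lens at (364,228) and black handle near (354,200). The cork block with a white/blue figure is at (328,202) and the wooden block with the similar one is at (394,198). The red and yellow figures are look-alikes, and the white/blue pair at (345,63) is far off. Only (328,202) lies on light cork, so I'll check that one in an enlarged crop.

```bash
python3 - <<'E'
from h import *
a=load('top');im=a[0]
cv2.imwrite('pics/c1.png',cv2.resize(im[165:290,295:425],None,fx=4.6,fy=4.6,interpolation=cv2.INTER_CUBIC))
P=cloud(*a[1:])
def st(n,r):
    q=P[r[1]:r[3],r[0]:r[2]].reshape(-1,3);print(n,np.nanmin(q,0).round(3),np.nanmax(q,0).round(3))
for n,px in dict(base=(360,278),lensc=(364,228),arm=(370,250),post=(375,268),corktop=(312,192),handle=(354,199),work=(328,202),wood=(385,215)).items():
    print(n,bydepth([px],*a[1:]).round(3))
E
```

```text
base [[0.38  0.276 0.02 ]]
lensc [[0.524 0.279 0.208]]
arm [[0.469 0.264 0.206]]
post [[0.425 0.252 0.216]]
corktop [[0.629 0.42  0.011]]
handle [[0.597 0.305 0.2  ]]
work [[0.599 0.372 0.028]]
wood [[0.564 0.204 0.013]]
```

View pics/c1.png

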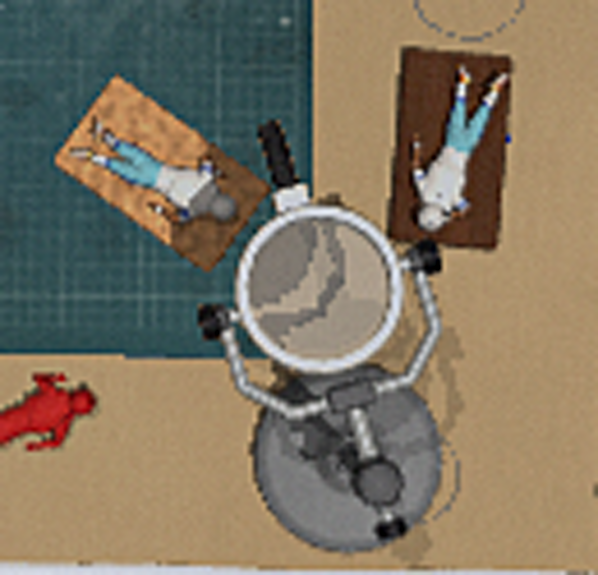

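The crop shows the light-brown cork block on the left (crop 160,172) with the white and light blue figure: that is the one. The dark wooden block on the right (crop 450,150) carries the spare. The black handle is at crop (278,152), and the lens rim is centred near crop (320,288).

```bash
python3 - <<'E'
from h import *
for n in ('top','scene'):
    a=load(n);im=a[0];P=cloud(*a[1:]);X,Y,Z=P[...,0],P[...,1],P[...,2]
    hsv=cv2.cvtColor(im,cv2.COLOR_BGR2HSV)
    reg=(X>.33)&(X<.7)&(Y>.15)&(Y<.48)
    V=hsv[...,2].astype(int);S=hsv[...,1]
    # base
    m=reg&(Z>.008)&(Z<.03)&(X<.5)&(S<60)&(abs(X-.43)<.08)&(abs(Y-.25)<.09); p=P[m]
    print(n,'base',len(p),p.min(0).round(3),p.max(0).round(3))
    # raised
    m=reg&(Z>.15);p=P[m];print(' raised',len(p),p.min(0).round(3),p.max(0).round(3))
    w=m&(V>140)&(S<50);p=P[w];print(' white rim',len(p),p.min(0).round(3),p.max(0).round(3))
    hd=m&(V<70)&(X>.57);p=P[hd];print(' handle',len(p),p.mean(0).round(3),p.min(0).round(3),p.max(0).round(3))
    if len(p)>5: print('  dir',np.linalg.svd(p-p.mean(0))[2][0].round(3))
    kn=m&(V<70)&(X<.57);nl,l,stt,c=cv2.connectedComponentsWithStats(kn.astype(np.uint8))
    for i in range(1,nl):
        if stt[i,4]>5: q=P[l==i];print('  dark',stt[i,4],c[i].round(),q.mean(0).round(3))
    tp=m&(Z>.212);print('  top',tp.sum(),P[tp].mean(0).round(3) if tp.any() else '')
    # miniature
    cr=(X>.53)&(X<.68)&(Y>.3)&(Y<.46)&(Z<.08)
    mini=cr&(Z>.017);p=P[mini];print(' mini',len(p),p.min(0).round(3),p.max(0).round(3),p.mean(0).round(3))
    r=cv2.minAreaRect(p[:,:2].astype(np.float32)*1000);print('  rect',r)
    ck=cr&(Z>.008);r=cv2.minAreaRect(P[ck][:,:2].astype(np.float32)*1000);print('  cork rect',r,np.median(P[ck][:,2]))
    wd=(X>.52)&(X<.68)&(Y>.13)&(Y<.25)&(Z<.08)&(Z>.008);r=cv2.minAreaRect(P[wd][:,:2].astype(np.float32)*1000);print('  wood rect',r)
E
```

```text
top base 928 [0.362 0.188 0.008] [0.479 0.305 0.03 ]
 raised 1752 [0.391 0.213 0.188] [0.619 0.345 0.222]
 white rim 770 [0.401 0.213 0.193] [0.582 0.329 0.218]
 handle 76 [0.599 0.303 0.197] [0.572 0.292 0.191] [0.618 0.313 0.207]
  dir [-0.958 -0.273  0.084]
  dark 38 [387. 220.] [0.544 0.221 0.206]
  dark 41 [341. 234.] [0.507 0.338 0.206]
  dark 12 [369. 249.] [0.472 0.265 0.204]
  dark 29 [375. 267.] [0.425 0.252 0.21 ]
  dark 21 [380. 280.] [0.395 0.239 0.205]
  top 125 [0.446 0.255 0.215]
 mini 277 [0.547 0.319 0.017] [0.655 0.425 0.05 ] [0.595 0.364 0.027]
  rect ((598.7928466796875, 368.1468811035156), (111.86322784423828, 64.03359985351562), 53.309471130371094)
  cork rect ((617.3924560546875, 361.716796875), (135.46243286132812, 125.00372314453125), 65.84403991699219) 0.01269202798784863
  wood rect ((618.3211669921875, 182.2865753173828), (69.81829833984375, 124.08956146240234), 85.62528991699219)
scene base 665 [0.36  0.194 0.009] [0.472 0.308 0.03 ]
 raised 1009 [0.387 0.214 0.15 ] [0.618 0.349 0.222]
 white rim 573 [0.397 0.214 0.195] [0.581 0.334 0.219]
 handle 18 [0.598 0.308 0.196] [0.585 0.303 0.192] [0.608 0.316 0.2  ]
  dir [-0.927 -0.343  0.15 ]
  dark 11 [349. 178.] [0.502 0.345 0.204]
  top 65 [0.445 0.259 0.215]
 mini 199 [0.568 0.322 0.017] [0.636 0.424 0.047] [0.594 0.371 0.026]
  rect ((599.2466430664062, 368.4966125488281), (105.00487518310547, 49.62716293334961), 55.52236557006836)
  cork rect ((597.385498046875, 369.5400085449219), (127.0326919555664, 75.63890075683594), 53.14650344848633) 0.012956995972776608
  wood rect ((616.7328491210938, 185.7116241455078), (76.38728332519531, 127.22715759277344), 84.85595703125)
```

Two-view numbers agree:
- **Post:** (0.419, 0.248). Lens centre is 0.111 m from it, at azimuth about 17°.
- **Handle:** about (0.600, 0.304, 0.191), tilt about -0.1.
- **Work middle:** (0.599, 0.368, 0.029), so the target is azimuth 33.7° and tilt about 0.556.

Moving over now.

Emit:
send_rows(plan=[[[-1,0,0,0.3,0],[-1,0,0.1,0.5,0],[-1,0.1,0.3,0.5,0],[-1,0.2,0.5,0.5,0],[-1,0.3,0.7,0.5,0],[-1,0.4,0.9,0.5,0],[-1,0.4,1,0.5,0],[-1,0.4,1,0.5,0]]])

```text
t: 0.77
tool_pos: [0.3236, -0.3438, 0.3358]
orientation: [-3.071, -0.654, -0.002]
force: [0.3, -0.8, -0.1]
opening: 0.0927
gripper_force: 0.0
```

Emit:
send_rows(plan=[[[-1,0.1,0.2,0,0],[-1,0.2,0.4,0,0],[-1,0.3,0.6,0,0],[-1,0.4,0.8,0,0],[-1,0.4,1,0,0],[-1,0.4,1,0,0]]])

```text
t: 1.27
tool_pos: [0.4024, -0.1446, 0.3355]
orientation: [-3.071, -0.653, -0.001]
force: [-0.9, 1.5, -0.2]
opening: 0.0928
gripper_force: 0.0
```

Emit:
send_rows(plan=[[[-1,0.1,0.2,0,0],[-1,0.2,0.4,0,0],[-1,0.3,0.6,0,0],[-1,0.4,0.8,0,0],[-1,0.5,1,0,0],[-1,0.5,1,0,0],[-1,0.5,1,0,0]]])

```text
t: 1.85
tool_pos: [0.5025, 0.0536, 0.3346]
orientation: [-3.072, -0.653, 0.002]
force: [0.2, -0.4, 0.2]
opening: 0.0928
gripper_force: 0.0
```

Emit:
send_rows(plan=[[[-1,0.1,0.2,0,0],[-1,0.2,0.4,0,0],[-1,0.3,0.6,0,0],[-1,0.4,0.8,0,0],[-1,0.5,1,0,0],[-1,0.5,1,0,0],[-1,0.5,1,0,0],[-1,0.5,1,0,0]]])

```text
t: 2.52
tool_pos: [0.6021, 0.25, 0.3345]
orientation: [3.073, 0.647, -0.003]
force: [0.5, -0.1, 0.2]
opening: 0.093
gripper_force: 0.0
```

Emit:
send_rows(plan=[[[-1,0,0.13,-0.1,-0.06],[-1,0,0.27,-0.17,-0.115],[-1,0,0.27,-0.17,-0.115],[-1,0,0.27,-0.17,-0.115],[-1,0,0.27,-0.17,-0.115]]])

```text
t: 2.93
tool_pos: [0.6021, 0.3029, 0.3024]
orientation: [3.107, 0.46, 0.001]
force: [-0.6, -0.9, 0.0]
opening: 0.0926
gripper_force: 0.0
```

```bash
python3 - <<'E'
from h import *
a=grab('wrist');im=a[0];P=cloud(*a[1:]);s=telemetry.read_state();print(s['tool_pos'],s['orientation'])
v=im.copy()
for X in ([.601,.304,.197],[.5255,.2795,.209],[.599,.368,.029],[.419,.248,.22]):
    p=project(X,*a[2:])[0];print(p);cv2.circle(v,tuple(int(x) for x in p),4,(0,0,255),1)
cv2.imwrite('pics/w1.png',v)
V=im.max(2);X,Y,Z=P[...,0],P[...,1],P[...,2]
m=(Z>.17)&(Z<.215)&(V<75)&(abs(X-.6)<.035)&(abs(Y-.304)<.035)
p=P[m];print(len(p),p.mean(0).round(4),p.min(0).round(3),p.max(0).round(3),np.linalg.svd(p-p.mean(0),full_matrices=False)[2][0].round(3))
cr=(X>.53)&(X<.68)&(Y>.3)&(Y<.46)&(Z<.08)&(Z>.018);p=P[cr]
if len(p)>9: print('mini',len(p),cv2.minAreaRect(p[:,:2].astype(np.float32)*1000))
E
```

```text
[0.60241722 0.30299317 0.30300803] [3.10750655e+00 4.59428622e-01 2.53593826e-03]
[324.06423436 199.84062834]
[326.21517587 296.3469619 ]
[274.86670022 144.58061914]
[325.60389531 408.98608937]
895 [0.5993 0.3015 0.1981] [0.569 0.269 0.187] [0.619 0.313 0.203] [-0.909 -0.409  0.085]
mini 1439 ((600.7275390625, 366.67803955078125), (109.02687072753906, 47.21418380737305), 56.94704818725586)
```

View pics/w1.png

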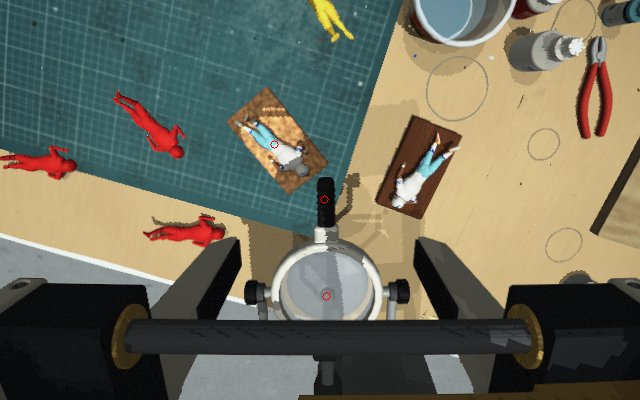

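The wrist view shows the handle at (325,200), in line with the jaws and lens axis. The target miniature on cork is at (272,150) and the spare on dark wood at (420,168). Now I'll descend and grip gently.

Emit:
send_rows(plan=[[[-1,0,0,-0.15,0],[-1,0,0,-0.3,0],[-1,0,0,-0.45,0],[-1,0,0,-0.56,0],[-1,0,0,-0.56,0],[-1,0,0,-0.56,0]]], force=8)

```text
t: 3.48
tool_pos: [0.6016, 0.3033, 0.1896]
orientation: [3.107, 0.459, -0.002]
force: [0.8, -0.5, 1.2]
opening: 0.0932
gripper_force: 0.0
```

Emit:
send_rows(plan=[[[0,0,0,0,0],[0.4,0,0,0,0],[0.6,0,0,0,0],[1,0,0,0,0],[1,0,0,0,0],[1,0,0,0,0],[1,0,0,0,0],[1,0,0,0,0],[1,0,0,0,0],[1,0,0,0,0]]], force=8)

```text
t: 4.32
tool_pos: [0.6017, 0.3049, 0.1895]
orientation: [3.108, 0.461, -0.0]
force: [-0.9, -0.4, -0.2]
opening: 0.0309
gripper_force: 0.0
```

Emit:
send_rows(plan=[[[1,0,0,0,0],[1,0,0,0,0],[1,0,0,0,0],[1,0,0,0,0],[1,0,0,0,0],[1,0,0,0,0]]], force=8)

```text
t: 4.82
tool_pos: [0.6018, 0.3048, 0.1896]
orientation: [3.108, 0.461, -0.0]
force: [0.4, -0.9, 0.0]
opening: 0.0139
gripper_force: 8.0
```

```bash
python3 - <<'E'
import numpy as np
B=np.array([.419,.248]);g=np.array([.6015,.3045,.1915]);W=np.array([.6,.3675,.029])
d=g[:2]-B;a0=np.arctan2(d[1],d[0]);r=np.hypot(*d);rl=np.hypot(r-.11,g[2]-.2);t0=np.arctan2(g[2]-.2,r-.11)
w=W[:2]-B;a1=np.arctan2(w[1],w[0]);t1=np.arctan((np.hypot(*w)-.11)/(.2-W[2]))
print(np.degrees([a0,a1]),t0,t1,rl)
for k in np.r_[np.linspace(0,1,13)]:
    t=t0+k*(t1-t0);a=a0+k*(a1-a0);q=.11+rl*np.cos(t)
    x=np.r_[B+q*np.array([np.cos(a),np.sin(a)]),.2+rl*np.sin(t)]
    print(((x-g)/.2).round(3),(np.degrees(a-a0)/60).round(3))
E
```

```text
[17.20195189 33.43363033] -0.10449693789306137 0.5586621776715756 0.08149032258097531
[0. 0. 0.] 0.0
[-0.005  0.022  0.022] 0.023
[-0.012  0.044  0.045] 0.045
[-0.021  0.064  0.067] 0.068
[-0.031  0.085  0.09 ] 0.09
[-0.043  0.104  0.112] 0.113
[-0.056  0.122  0.134] 0.135
[-0.071  0.14   0.156] 0.158
[-0.088  0.157  0.177] 0.18
[-0.105  0.172  0.198] 0.203
[-0.124  0.186  0.219] 0.225
[-0.144  0.199  0.239] 0.248
[-0.165  0.211  0.258] 0.271
```

Emit:
send_rows(plan=[[[1,-0.005,0.022,0.022,0.023],[1,-0.012,0.044,0.045,0.045],[1,-0.021,0.064,0.067,0.068],[1,-0.031,0.085,0.09,0.09],[1,-0.043,0.104,0.112,0.113],[1,-0.056,0.122,0.134,0.135],[1,-0.071,0.14,0.156,0.158],[1,-0.088,0.157,0.177,0.18],[1,-0.105,0.172,0.198,0.203],[1,-0.124,0.186,0.219,0.225],[1,-0.144,0.199,0.239,0.248],[1,-0.165,0.211,0.258,0.27],[1,-0.165,0.211,0.258,0.27],[1,-0.165,0.211,0.258,0.27],[1,-0.165,0.211,0.258,0.27]]], force=8)

```text
t: 6.07
tool_pos: [0.5688, 0.3473, 0.2416]
orientation: [-3.011, -0.894, -0.001]
force: [-1.4, 0.1, 1.6]
opening: 0.014
gripper_force: 8.0
```

```bash
cat > m.py <<'E'
from h import *
import sys
for n in ('top','scene'):
    a=grab(n);im=a[0];P=cloud(*a[1:]);X,Y,Z=P[...,0],P[...,1],P[...,2]
    V=im.max(2).astype(int);S=cv2.cvtColor(im,cv2.COLOR_BGR2HSV)[...,1]
    m=(X>.33)&(X<.7)&(Y>.15)&(Y<.48)&(Z>.15)&(Z<.27)
    kn=m&(V<75);nl,l,stt,c=cv2.connectedComponentsWithStats(kn.astype(np.uint8))
    for i in range(1,nl):
        if stt[i,4]>7: q=P[l==i];print(n,'dark',stt[i,4],c[i].round(),q.mean(0).round(3))
    # rim plane: bright raised points near the lens circle
    L=np.array([.419,.248])+.11*np.array([np.cos(.5835),np.sin(.5835)])
    rr=np.hypot(X-L[0],Y-L[1])
    w=m&(V>140)&(S<50)&(rr<.055);p=P[w]
    if len(p)>20:
        c0=p.mean(0);nrm=np.linalg.svd(p-c0,full_matrices=False)[2][2];nrm*=np.sign(nrm[2])
        az=np.degrees(np.arctan2(-nrm[1],-nrm[0]));print(n,'rim',len(p),c0.round(3),p.min(0).round(3),p.max(0).round(3),'n',nrm.round(3),'az',az.round(1),'tilt',np.arccos(nrm[2]).round(3))
    for nm,b in (('work',(.53,.68,.3,.46)),('spare',(.54,.68,.14,.24))):
        q=(X>b[0])&(X<b[1])&(Y>b[2])&(Y<b[3])&(Z<.08)&(Z>.018)
        if q.sum()>20: print(n,nm,q.sum(),np.round(cv2.minAreaRect(P[q][:,:2].astype(np.float32)*1000)[0],1))
    cv2.imwrite(f'pics/{n}_{sys.argv[1]}.png',im)
E
python3 m.py a
```

```text
top dark 39 [373. 219.] [0.546 0.258 0.206]
top dark 13 [362. 242.] [0.487 0.282 0.182]
top dark 47 [347. 248.] [0.474 0.321 0.193]
top dark 312 [366. 262.] [0.44  0.274 0.207]
top rim 235 [0.513 0.294 0.202] [0.482 0.263 0.185] [0.544 0.349 0.224] n [-0.448 -0.321  0.834] az 35.6 tilt 0.584
top spare 175 [622.7 174.8]
scene dark 8 [335. 162.] [0.553 0.344 0.237]
scene dark 17 [354. 185.] [0.472 0.365 0.204]
scene rim 367 [0.514 0.311 0.207] [0.472 0.256 0.179] [0.548 0.357 0.236] n [-0.443 -0.298  0.845] az 33.9 tilt 0.563
scene work 190 [594.4 373.5]
scene spare 138 [615.9 187. ]
```

Rim normal matches the plan (azimuth about 34°, tilt about 0.56). I'll release and retreat upward.

Emit:
send_rows(plan=[[[0,0,0,0,0],[-0.5,0,0,0,0],[-1,0,0,0,0],[-1,0,0,0,0],[-1,0,0,0,0],[-1,0,0,0,0],[-1,0,0,0,0],[-1,0,0,0,0],[-1,0,0,0,0],[-1,0,0,0,0],[-1,0,0,0,0],[-1,0,0,0,0]]])

```text
t: 7.17
tool_pos: [0.5688, 0.3471, 0.2412]
orientation: [-3.012, -0.894, -0.0]
force: [0.3, -0.1, -0.3]
opening: 0.0891
gripper_force: 0.0
```

Emit:
send_rows(plan=[[[-1,0,0,0.05,0],[-1,0,0,0.15,0],[-1,0,0,0.3,0],[-1,0,0,0.45,0],[-1,0,0,0.6,0],[-1,0,0,0.6,0],[-1,0,-0.3,0.6,0],[-1,0,-0.6,0.6,0],[-1,0,-1,0.6,0],[-1,0,-1,0.6,0],[-1,0,-1,0.6,0]]])

```text
t: 8.08
tool_pos: [0.5686, 0.1445, 0.3621]
orientation: [3.011, 0.893, 0.002]
force: [1.0, 0.1, -0.2]
opening: 0.0934
gripper_force: 0.0
```

Emit:
send_rows(plan=[[[-1,0,-0.2,0,0],[-1,0,-0.4,0,0],[-1,0,-0.6,0,0],[-1,0,-0.8,0,0],[-1,0,-1,0,0],[-1,0,-1,0,0],[-1,0,-1,0,0],[-1,0,-1,0,0]]])

```text
t: 8.75
tool_pos: [0.5689, -0.0529, 0.3618]
orientation: [-3.012, -0.893, -0.001]
force: [0.9, 0.1, 0.4]
opening: 0.0929
gripper_force: 0.0
```

```bash
python3 m.py b; python3 - <<'E'
import cv2
im=cv2.imread('pics/top_b.png');cv2.imwrite('pics/c2.png',cv2.resize(im[165:290,295:425],None,fx=4.6,fy=4.6,interpolation=cv2.INTER_CUBIC))
E
```

```text
top dark 83 [339. 210.] [0.566 0.345 0.245]
top dark 33 [373. 219.] [0.546 0.257 0.207]
top dark 35 [332. 246.] [0.478 0.359 0.205]
top dark 14 [364. 252.] [0.464 0.279 0.205]
top dark 28 [374. 268.] [0.425 0.253 0.209]
top dark 22 [382. 278.] [0.399 0.232 0.206]
top rim 484 [0.514 0.308 0.208] [0.467 0.263 0.179] [0.558 0.35  0.237] n [-0.437 -0.302  0.847] az 34.7 tilt 0.56
top work 209 [603.5 362.9]
top spare 256 [616.1 179.4]
scene dark 33 [331. 161.] [0.562 0.349 0.242]
scene dark 26 [392. 177.] [0.413 0.257 0.198]
scene dark 22 [354. 185.] [0.473 0.364 0.203]
scene rim 441 [0.512 0.311 0.207] [0.468 0.259 0.176] [0.55  0.357 0.237] n [-0.43  -0.286  0.857] az 33.6 tilt 0.542
scene work 190 [598.3 369.5]
scene spare 136 [617.  184.2]
```

View pics/c2.png

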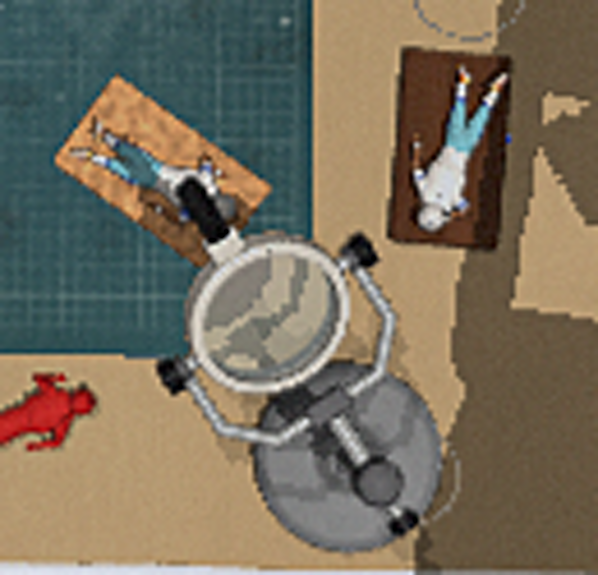

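The picture shows the lens at crop (270,315) tilted toward the figure, with the handle at crop (203,207) free and both figures unmoved. The measured sight line hits (0.600, 0.369) at the figure's height, within about 3 mm of its middle at (0.600, 0.367).

```bash
python3 -c "
from plant import order;print(order.close_job())"
```

```text
the job is handed in; nothing more can be done
None
```

The magnifier is swung and tilted so its line of sight passes about 3 mm from the middle of the cork-block miniature by my camera measurements; the magnifier is released, neither miniature shows any movement, and the job is handed in (no verdict came back).

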